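Unlock a swing-bar clamping fixture and unload the finished sleeve

TASK

Unload the finished pipe sleeve from the clamping fixture: slide the safety catch fully aside, press the release button it uncovers so that the clamp bar springs free, and swing the bar round all the way to its stop. Then lift the sleeve out of the fixture and set it down gently, standing upright on the floor of the finished-parts tray, without dropping it. Leave the bar at its stop and do not disturb the sleeves in the tray or anything else on the bench.

Things in the scene. Friction and masses are not known exactly. Their poses are not given: they have to be found in the camera images.
- fixture: clamping fixture bolted to the bench. Origin under its base plate, straight below the axis of the sleeve's nest; z up; +x runs along the closed bar from the latch head to the bar's pivot; +y is the side to which the bar swings open. Aluminium base plate 265 x 130 x 12 mm: x -162 to +103, y -65 to +65. The pivot post (28 mm thick, top of its bolt z 116) stands at x +75
- nest (a point): centre of the sleeve's seat, on the base plate's upper face, 12 mm above the bench; four dowels 8 mm thick and 14 mm high round it locate the sleeve's foot with 1.5 mm play
- shutter (a joint): slide of the safety catch, m: 0 = covers the button, 0.052 = fully open (end stop); it moves along the fixture's -y; friction 1.5 N, stays where it is left; starts at 0 to 0.005
- shutter_grip (a point): a point of the safety catch: in the middle of its black upright fin, 8 mm below the fin's top. The catch is a steel plate 64 x 48 x 4 mm, upper face 134 mm above the bench, with an upright fin 44 mm long (fixture x), 12 mm thick (fixture y) and 24 mm high (z 134 to 158 mm) on its middle
- release (a joint): travel of the release button, m: 0 = up, 0.008 = fully down; a spring of 2 N at rest and 4.5 N fully down lifts it again. At about 0.006 its tooth clears the bar
- button_top (a point): centre of the button's upper face: black mushroom button 36 mm across, 21 mm proud of the latch head, top 125 mm above the bench, at fixture x -122.5, y 0; straight below the fin when the catch is shut. With the catch open, the space above it is clear from 26 mm on its -y side, 32 mm on its x sides, and free on its +y side
- bar (a joint): swing of the clamp bar about its vertical pin, rad: 0 = locked across the sleeve, 1.3 = against its stop pin (clockwise from above). When the button is pressed it springs out by itself to about 0.3 to 0.4; after that it stays where it is left and takes about 2 to 4 N at the free end to push on
- bar_pivot (a point): point on the axis of the bar's pivot, level with the bar's upper face (109 mm above the bench), fixture x +75, y 0
- bar_tip (a point): middle of the bar's free end, 155 mm from the pivot axis. The bar is flat steel 24 mm wide, from 95 to 109 mm above the bench, with a rubber pad below it over the sleeve down to 90 mm
- sleeve: the finished sleeve in the fixture: upright grey plastic pipe connector, 46 mm outside diameter, 75 mm tall, 60 to 110 g, with an orange clip band 14 to 22 mm above its foot; origin at the centre of its underside, z up its axis; its top is 87 mm above the bench, 3 mm under the bar's pad
- tray: low green open tray for finished parts, fixed, 210 (x) x 150 (y) x 28 mm outside, walls and floor 5 mm; origin at the centre of its underside. Two sleeves already stand in it; there is room for the third beside them
- sleeve_b: finished sleeve of the same kind standing in the tray, in its -y half; origin at the centre of its underside
- sleeve_c: finished sleeve of the same kind standing in the tray, in its +y half; origin at the centre of its underside
- sleeve_d: plain sleeve of the same size, without a clip, standing on the bench beside the fixture, under the sweep of the bar (its top is 75 mm above the bench); origin at the centre of its underside
- glue: white plastic glue bottle, 56 mm across, 170 mm tall, standing; origin at the centre of its underside
- can: aluminium can, 72 mm across, 105 mm tall, standing; origin at the centre of its underside
- driver: screwdriver 200 mm long, handle 26 mm thick, lying across the bench behind the fixture; origin below the middle of its length, x along it towards the tip
- clip_a: loose orange C-clip, 60 mm across, 10 mm high, lying on the bench left of the latch head; origin at its centre underneath
- clip_b: loose orange C-clip like the other, lying between fixture and tray
- head (a point): on the top face of the grey latch head, 104 mm above the bench, at fixture x -122.5, y -26. The head spans fixture x -160 to -85, y -82 to +30. On it: two guide cheeks 5 mm thick along its x edges up to z 136 (65 mm clear between them), the button, and a raised block to z 128 at y -82 to -26
- latch_post (a point): centre of the top of the lower post under the bar's nose, 92 mm above the bench, fixture x -71, y 0; it spans x -85 to -57, y -30 to +30 and carries the pawl tooth (to z 100) that sinks with the button, and a small lug (to z 98) at x -84 to -70, y -20 to -14
- stop_pin (a point): top of the bar's stop pin, 10 mm thick, 107 mm high, fixture x 81, y 43
Mind the look-alikes: they are no part of the job. Leave any pink or yellow look-alike of the sleeve alone.

How it is judged:
On the way, in this order (a step that is already met when the one before it is completed fails the run):
1. the safety catch is slid fully aside (value of joint shutter above 0.047 m), for 0.1 s.
2. the release button is pressed until its tooth clears the bar (value of joint release above 0.005 m), for 0.02 s.
3. the bar is swung to its stop (value of joint bar above 1.24 rad), for 0.2 s.
At the end, for the whole second after the job is handed in: the bar is at its stop (above 1.22 rad) and the finished sleeve stands at rest, upright within 0.08 rad, on the floor of the tray, inside its walls; everything else is where it was (value of joint bar above 1.22 rad and x of sleeve in the frame of tray between -0.083 and 0.083 m and y of sleeve in the frame of tray between -0.053 and 0.053 m and height (world z) of sleeve below 0.01 m and angle between sleeve's own z axis and vertical below 0.08 rad and linear speed of sleeve below 0.02 m/s); the robot touches nothing.
It fails at once if a sleeve in the tray or on the bench is shifted by more than 15 mm or tipped (distance of any of sleeve_b, sleeve_c, sleeve_d from where it was at the start of the episode above 0.015 m or angle between any of sleeve_b, sleeve_c, sleeve_d's own z axis and vertical above 0.5 rad).
It fails at once if the bottle, can, screwdriver or a clip is shifted by more than 20 mm (distance of any of glue, can, driver, clip_a, clip_b from where it was at the start of the episode above 0.02 m).
It fails at once if the finished sleeve is dropped: it falls freely more than 15 mm above the tray's floor (height (world z) of sleeve above 0.02 m and contact force between sleeve and anything else below 0.02 N).
It also fails if it takes over 67 s, if anything falls off the work surface, if the arm or the gripper's body presses on something with over 40 N, if the wrist force passes 120 N, or if a joint passes its speed limit or range.

ROBOT

A 7-joint arm with a two-finger parallel gripper is mounted at the origin on the work surface. World frame = base frame: x ahead of the robot, y to its left, z up, the work surface at z = 0. Lengths are in m, angles in rad, forces in N, time in s.
With the tool pointing down it reaches from about 0.425 to 0.875 m from the base axis. Payload 4.7 kg.
Tool frame: the origin (TCP) lies at the very end of the fingers, on their centre line; the grasp point (between the pads) lies 19 mm behind it; z points along the fingers, y is the line along which they close (so a half turn about z gives the same grasp; the last joint's range is limited). The gripper opens to 87 mm and grips with 3 to 60 N. Pads are 19 mm wide; open, the fingers measure 117 mm over their backs; the gripper's body (75 mm by 190 mm) begins 51 mm behind the grasp point.
Start: joints at [1.289, 0.321, -0.07, 1.45, 0.023, 1.371, -0.057], TCP at [0.189, -0.622, 0.223] pointing down, gripper open.
Joint ranges: [-2.86, 2.86], [-0.3, 2.09], [-1.38, 1.24], [0.06, 2.45], [-1.56, 4.7], [0.09, 2.05], [-2.69, 2.69]. Speed limits (rad/s): [2.57, 2.57, 3.14, 3.14, 3.14, 3.14, 3.14].

INTERFACE

Orientations are given as a rotation vector (axis times angle).
In Python, from bench import ctrl, vision gives the robot as it stands.
- The arm moves only by the tool jog_arm, never from a script. Its argument "increments" is a list of rows, each an object of numbers: "tx", "ty", "tz": the shift along the tool's x, y, z in mm; "wx", "wy", "wz": the turn, a rotation vector about the tool's x, y, z in rad; "gripper": the opening, from 0 (shut) to 1 (fully open). In form: [{"tx": .., "ty": .., "tz": .., "wx": .., "wy": .., "wz": .., "gripper": ..}, ...]. A call has exactly 5 rows; each row is the pose to reach, as a shift and turn from the pose commanded when the call began, along the tool's axes at that moment; what a row does not reach only later rows make up. A row lasts 1/12 s, in which the tool goes at most 41.7 mm and 7.16 degrees, less where a joint would pass 70% of its speed; a pose out of reach is approached as far as the arm can. A call with a gripper value outside its range is refused whole. The fingers move at their own pace and stop on an object; "grip_force" is the grip in N (left out, the last holds). Time passes only in rows, so rows that repeat a pose let the fingers close, or fill a call up. It gives the time, the measured TCP pose, the force, the opening and the grip force at its end, in the units of the state.
- ctrl.get_state(): the state, without advancing time (a new reading comes with each control period).
- vision.get_image(name): name is "side" or "top"; returns a dict with "color" (420x560x3 uint8, blue, green, red), "fx", "fy", "cx", "cy" (pixels), "extrinsics" (4x4, takes a point from world to camera coordinates). Camera axes: x right, y down, z forward; pixel columns grow to the right and rows downward; lengths in m; the calibration is good to about 2 mm. A picture is of the moment at which its call begins. There is no depth.
- ctrl.close_job(): hands the job in; it is judged then, once.
Trained networks look in the newest picture that a camera, given by its name, has taken for a name from the list of things; names that differ only in an ending like _2 or _b are one class to them, and where a whole thing is asked for, a point or a joint stands for the part that bears it (a point fixed in the world has none). Each returns a list of dicts, best first, with "conf" (0 to 1); they miss things now and then, are a little off and sometimes report something else, mostly with a low value. They report only what shows in the picture. A call takes as long as a camera call. They do not tell look-alikes from the thing itself.
- vision.spot_in(camera, thing): "bbox" ([left, top, right, bottom] in pixels, round what is visible of it).
The state is a dict: "time": time; "joint_positions": joint angles; "qd": joint speeds; "joint_torque": joint torques, N m; "position": TCP position; "tool_rot": TCP orientation; "ft_force": force on the tool from outside, world axes, zero at the start; "torque": the same for the moment, N m; "grip_width": opening from 0.0 (shut) to 1.0 (fully open); "grip_force": force on a finger pad.
Only numpy, scipy, OpenCV 4.12 (cv2) and the standard library are available. Lean on these libraries where they do the work, as an engineer would, in place of code of your own. Each camera call takes 0.05 s, during which the arm holds its last target. There are 200 camera calls.

## Working session

There is one attempt and no reset: what is moved stays moved. The work goes in short steps, Python scripts to look and compute and a tool call to move; the robot and the scene stay as the last step left them, time stands still between calls to the robot, and variables do not carry over. Pictures are saved under pics/ and viewed, at most 10 in all, crops included, and the job is handed in when it is done.

Besides the shell and the picture viewer there is one more tool, called after "Request:" as name([rows], argument=value, ...), one row to a line, values as JSON. jog_arm: Moves the arm, as the interface text tells. Its arguments: {"type":"object","properties":{"increments":{"type":"array"},"grip_force":{"type":"number"}},"required":["increments"]}

```bash
mkdir -p pics; cat > h.py <<'E'
import numpy as np, cv2
from scipy.spatial.transform import Rotation as R
from bench import ctrl, vision
def cam(n):
    d=vision.get_image(n); K=np.array([[d['fx'],0,d['cx']],[0,d['fy'],d['cy']],[0,0,1]]); return d['color'],K,np.array(d['extrinsics'])
def ray(K,E,uv,z):
    r=E[:3,:3].T@np.linalg.inv(K)@np.array([uv[0],uv[1],1.]); c=-E[:3,:3].T@E[:3,3]
    return c+r*(z-c[2])/r[2]
def proj(K,E,p):
    q=K@(E[:3,:3]@np.array(p,float)+E[:3,3]); return q[:2]/q[2]
E
python3 - <<'E'
from h import *
for n in('top','side'):
    im,K,E=cam(n); cv2.imwrite(f'pics/{n}0.png',im); print(n,(-E[:3,:3].T@E[:3,3]).round(3),E[2,:3].round(2),K[0,0])
    for t in ['fixture','shutter_grip','button_top','bar_tip','bar_pivot','sleeve','tray','sleeve_d','head','stop_pin','nest','glue','can','driver','clip_a']:
        print(t,[(np.round(d['bbox']).astype(int).tolist(),round(d['conf'],2)) for d in vision.spot_in(n,t)][:5])
print(ctrl.get_state())
E
```

```text
top [ 0.448 -0.012  1.251] [ 0.1  0.  -1. ] 433.2942338891229
fixture [([229, 174, 287, 268], 0.86), ([254, 171, 269, 235], 0.62)]
shutter_grip []
button_top []
bar_tip [([252, 170, 274, 232], 0.67)]
bar_pivot [([234, 173, 286, 272], 0.81), ([287, 197, 309, 221], 0.7)]
sleeve [([208, 191, 226, 209], 0.86), ([395, 238, 413, 248], 0.81), ([363, 222, 385, 239], 0.71), ([306, 244, 324, 263], 0.71), ([319, 206, 342, 227], 0.51)]
tray [([140, 258, 174, 284], 0.36)]
sleeve_d [([208, 191, 226, 209], 0.86), ([395, 238, 413, 248], 0.81), ([363, 222, 385, 239], 0.71), ([306, 244, 324, 263], 0.71), ([319, 206, 342, 227], 0.51)]
head [([234, 170, 286, 270], 0.78)]
stop_pin [([230, 173, 287, 272], 0.77)]
nest [([234, 176, 287, 270], 0.88)]
glue [([315, 138, 343, 166], 0.82), ([289, 198, 309, 220], 0.26)]
can [([142, 255, 173, 281], 0.64), ([240, 113, 253, 176], 0.46)]
driver [([238, 108, 246, 174], 0.77)]
clip_a [([212, 233, 230, 256], 0.73), ([291, 198, 307, 218], 0.63), ([234, 172, 286, 272], 0.61)]
side [-0.102  0.628  0.704] [ 0.61 -0.58 -0.54] 505.59617904351364
fixture [([215, 197, 343, 310]
[... 934 characters left out ...]
{'time': 1.6, 'joint_positions': array([ 1.28907146,  0.3210482 , -0.07010945,  1.45052384,  0.02261069,
        1.37081087, -0.05690411]), 'qd': array([ 0.00097067, -0.00047668,  0.00071199,  0.00129204,  0.00039107,
        0.00086063,  0.00079292]), 'joint_torque': array([-2.13619501e-04, -4.91078103e+01, -4.03469671e-01, -3.12761986e+01,
       -6.38561533e-02,  3.37170332e-02,  5.77582159e-05]), 'position': array([ 0.18947231, -0.62177532,  0.22254329]), 'tool_rot': array([ 3.10727731e+00,  4.63028424e-01, -8.22148659e-05]), 'ft_force': array([0.57380845, 0.39173175, 0.09380287]), 'torque': array([0.00766033, 0.03375748, 0.01526745]), 'grip_force': 0.0, 'grip_width': 1.0027687736131636}
```

```bash
python3 - <<'E'
import cv2
a=cv2.imread('pics/top0.png');b=cv2.imread('pics/side0.png')
cv2.imwrite('pics/tc.png',cv2.resize(a[100:300,200:440],None,fx=3,fy=3,interpolation=cv2.INTER_CUBIC)) 
cv2.imwrite('pics/sc.png',cv2.resize(b[130:325,160:420],None,fx=3,fy=3,interpolation=cv2.INTER_CUBIC))
E
```

```text
(no output)
```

View pics/tc.png

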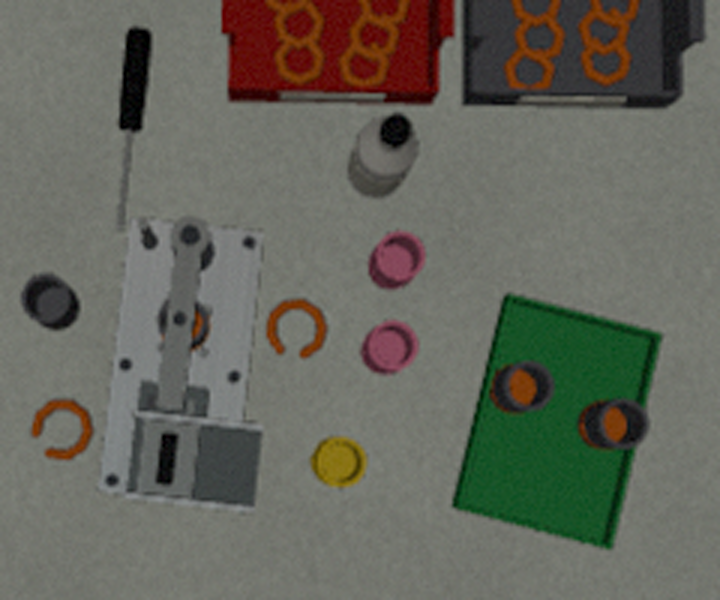

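View pics/sc.png

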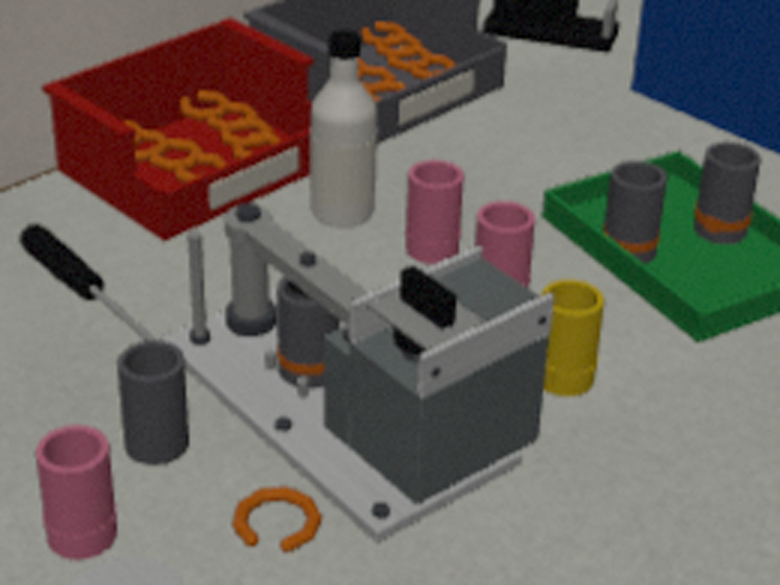

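Top view: bar, fin (crop 167,459 → px 256,253), pivot (263,178), and a clip-banded sleeve under the bar (260,208). The tray has two sleeves at (374,229) and (403,241), with its near half free.
Candidates for the sleeve: fixture one, orange-banded (side px 261,243, chosen); sleeve_d, grey with no clip (side 211,262); tray pair (372,200 and 402,192); pinks (305,200), (329,208), (185,293); yellow (350,243). The close crop shows the orange band on the chosen one.

```bash
cat > fit.py <<'E'
from h import *
from scipy.optimize import least_squares
C={n:cam(n)[1:] for n in('top','side')}
t=lambda u,v:('top',(u/3+200-.33,v/3+100-.33)); s=lambda u,v:('side',(u/3+160-.33,v/3+130-.33))
F=[((75,0,116),t(190,234)),((75,0,116),s(248,211)),((81,43,107),t(147,228)),((81,43,107),s(195,237)),
((103,65,12),t(131,218)),((103,-65,12),t(263,231)),((-162,65,12),t(100,490)),((-162,65,12),s(379,528)),
((-122.5,'f',158),t(167,459)),((-144.5,'f',158),s(448,300)),((-100.5,'f',158),s(407,270))]
T=[((105,75,28),t(507,295)),((105,-75,28),t(661,334)),((-105,-75,28),t(610,548)),((-105,75,28),t(455,506)),((-105,75,28),s(700,320)),((105,75,28),s(545,192))]
def fit(P,x0):
    def r(x):
        o=[]
        for p,(c,uv) in P:
            y=-x[3]*1000 if p[1]=='f' else p[1]
            w=R.from_euler('z',x[2]).apply(np.array([p[0],y,p[2]])/1000)+[x[0],x[1],0]
            o+=list(proj(*C[c],w)-uv)
        return np.array(o+[x[3]*300])
    q=least_squares(r,x0,loss='soft_l1',f_scale=1); return q.x,r(q.x)
f,e=fit(F,[.5,0,-.05,0]); print(f.round(4),e.round(1))
g,e=fit(T,[.45,-.35,-.25,0]); print(g.round(4),e.round(1))
def fw(x,y,z): return R.from_euler('z',f[2]).apply(np.array([x,y,z])/1000)+[f[0],f[1],0]
E
python3 - <<'E'
from fit import *
np.save('f.npy',f);np.save('g.npy',g)
c,sn=np.cos(g[2]),np.sin(g[2])
for n,zz in(('top',None),('side',None)):
  for d in vision.spot_in(n,'sleeve'):
    b=d['bbox']; 
    if n=='top': w=ray(*C[n],((b[0]+b[2])/2,(b[1]+b[3])/2),.0375)
    else: w=ray(*C[n],((b[0]+b[2])/2,(b[1]+b[3])/2),.0375)
    l=R.from_euler('z',-g[2]).apply(w-[g[0],g[1],0])
    print(n,w.round(3),'tray',l.round(3),'fix',R.from_euler('z',-f[2]).apply(w-[f[0],f[1],0]).round(3))
s=ctrl.get_state();print('tool x yaw',R.from_rotvec(s['tool_rot']).as_matrix().round(3).tolist(), s['position'])
print('nest',fw(0,0,12),'fin',fw(-122.5,-f[3]*1000,150),'btn',fw(-122.5,0,125))
E
```

```text
[ 0.5617  0.0363 -0.0848  0.0011] [ 0.3  0.4  0.  -0.5 -1.  -0.9  0.  -0.6 -0.1 -0.2  0.6  0.1 -0.1  0.9
  0.4  1.2 -0.5  0.1  0.5 -0.3 -0.9 -0.8  0.3]
[ 0.4808 -0.3151 -0.2428  0.    ] [ 0.1 -0.6  0.2 -0.   0.1  1.2 -0.5  1.1  0.2 -1.4 -1.2 -0.4  0. ]
top [ 0.475 -0.365  0.038] tray [ 0.007 -0.05   0.038] fix [-0.052 -0.407  0.038]
top [0.585 0.163 0.038] tray [-0.013  0.489  0.038] fix [0.013 0.128 0.038]
top [ 0.546 -0.154  0.038] tray [0.025 0.172 0.038] fix [ 0.001 -0.191  0.038]
top [ 0.439 -0.112  0.038] tray [-0.089  0.188  0.038] fix [-0.109 -0.158  0.038]
top [ 0.514 -0.286  0.038] tray [0.026 0.036 0.038] fix [-0.02  -0.325  0.038]
top [ 0.631 -0.164  0.038] tray [0.109 0.183 0.038] fix [ 0.086 -0.193  0.038]
top [0.566 0.036 0.038] tray [-0.001  0.362  0.038] fix [0.005 0.001 0.038]
side [0.547 0.246 0.037] tray [-0.071  0.561  0.037] fix [-0.032  0.208  0.037]
side [ 0.631 -0.163  0.037] tray [0.109 0.184 0.037] fix [ 0.086 -0.192  0.037]
side [0.586 0.161 0.037] tray [-0.013  0.487  0.037] fix [0.013 0.126 0.037]
side [ 0.478 -0.364  0.037] tray [ 0.009 -0.048  0.037] fix [-0.049 -0.406  0.037]
side [ 0.44  -0.109  0.037] tray [-0.089  0.19   0.037] fix [-0.109 -0.155  0.037]
side [0.568 0.031 0.037] tray [0.002 0.357 0.037] fix [ 0.007 -0.005  0.037]
side [ 0.556 -0.171  0.037] tray [0.038 0.158 0.037] fix [ 0.012 -0.207  0.037]
side [ 0.517 -0.294  0.037] tray [0.03  0.029 0.037] fix [-0.017 -0.333  0.037]
side [0.401 0.316 0.037] tray [-0.229  0.593  0.037] fix [-0.184  0.265  0.037]
tool x yaw [[0.957, 0.291, 0.0], [0.291, -0.957, -0.0], [0.0, 0.0, -1.0]] [ 0.18946864 -0.62179706  0.22258521]
nest [0.56173757 0.03628102 0.012     ] fin [0.43958438 0.0455577  0.15      ] btn [0.43967746 0.04665306 0.125     ]
```

Request:
jog_arm([
  {"tx":34,"ty":-23,"wz":0.076},
  {"tx":68,"ty":-46,"wz":0.152},
  {"tx":102,"ty":-69,"wz":0.228},
  {"tx":136,"ty":-92,"wz":0.304},
  {"tx":170,"ty":-115,"wz":0.38},
])

```text
validation failed for argument at $.in...
```

```bash
cat > st.py <<'E'
from h import *
f=np.load('f.npy');g=np.load('g.npy')
s=ctrl.get_state();M=R.from_rotvec(s['tool_rot']).as_matrix();p=s['position']
def rep():
    l=lambda q:(R.from_euler('z',-q[2]).apply(p-[q[0],q[1],0])*1000).round(1)
    yaw=np.arctan2(M[1,0],M[0,0])
    print('t',s['time'],'fix',l(f),'tray',l(g),'wz to fix',round(yaw-f[2],3),'to tray',round(yaw-g[2],3),'zaxis',M[:,2].round(3),'F',s['ft_force'].round(2),'w',round(s['grip_width'],3),s['grip_force'])
rep()
E
python3 st.py
```

```text
t 1.8 fix [-315.2 -687.2  222.6] tray [-209.  -367.7  222.6] wz to fix 0.381 to tray 0.539 zaxis [ 0. -0. -1.] F [-0.1  -0.39  0.47] w 1.001 0.0
```

Request:
jog_arm([
  {"tx":34,"ty":-23,"tz":0,"wx":0,"wy":0,"wz":0.076,"gripper":1},
  {"tx":68,"ty":-46,"tz":0,"wx":0,"wy":0,"wz":0.152,"gripper":1},
  {"tx":102,"ty":-69,"tz":0,"wx":0,"wy":0,"wz":0.228,"gripper":1},
  {"tx":136,"ty":-92,"tz":0,"wx":0,"wy":0,"wz":0.304,"gripper":1},
  {"tx":170,"ty":-115,"tz":0,"wx":0,"wy":0,"wz":0.38,"gripper":1},
])

```text
time: 2.22
position: [0.3194, -0.4606, 0.2227]
tool_rot: [3.138, -0.139, 0.0]
ft_force: [0.6, -0.4, -0.3]
grip_width: 1.0
grip_force: 0.0
```

```bash
python3 st.py
```

```text
t 2.2167 fix [-199.3 -515.6  222.7] tray [-121.6 -180.   222.7] wz to fix -0.004 to tray 0.154 zaxis [ 0.    -0.001 -1.   ] F [ 0.56 -0.41 -0.33] w 1.0 0.0
```

Request:
jog_arm([
  {"tx":13,"ty":-39,"tz":0,"wx":0,"wy":0,"wz":0,"gripper":1},
  {"tx":26,"ty":-78,"tz":0,"wx":0,"wy":0,"wz":0,"gripper":1},
  {"tx":39,"ty":-117,"tz":0,"wx":0,"wy":0,"wz":0,"gripper":1},
  {"tx":52,"ty":-156,"tz":0,"wx":0,"wy":0,"wz":0,"gripper":1},
  {"tx":65,"ty":-195,"tz":0,"wx":0,"wy":0,"wz":0,"gripper":1},
])

```text
time: 2.63
position: [0.4002, -0.2715, 0.2228]
tool_rot: [3.138, -0.132, 0.001]
ft_force: [1.7, 0.4, 0.2]
grip_width: 1.006
grip_force: 0.0
```

Request:
jog_arm([
  {"tx":2,"ty":-39,"tz":0,"wx":0,"wy":0,"wz":0,"gripper":1},
  {"tx":4,"ty":-78,"tz":0,"wx":0,"wy":0,"wz":0,"gripper":1},
  {"tx":6,"ty":-117,"tz":0,"wx":0,"wy":0,"wz":0,"gripper":1},
  {"tx":8,"ty":-156,"tz":0,"wx":0,"wy":0,"wz":0,"gripper":1},
  {"tx":10,"ty":-195,"tz":0,"wx":0,"wy":0,"wz":0,"gripper":1},
])

```text
time: 3.05
position: [0.426, -0.078, 0.2228]
tool_rot: [3.138, -0.132, 0.001]
ft_force: [1.0, -0.7, 0.4]
grip_width: 1.0
grip_force: 0.0
```

```bash
python3 st.py
```

```text
t 3.05 fix [-125.6 -125.4  222.8] tray [-110.2  217.   222.8] wz to fix 0.001 to tray 0.159 zaxis [ 0.001 -0.001 -1.   ] F [ 1.01 -0.74  0.38] w 1.0 0.0
```

Request:
jog_arm([
  {"tx":2,"ty":-35,"tz":0,"wx":0,"wy":0,"wz":0,"gripper":1},
  {"tx":3,"ty":-70,"tz":0,"wx":0,"wy":0,"wz":0,"gripper":1},
  {"tx":3,"ty":-105,"tz":0,"wx":0,"wy":0,"wz":0,"gripper":1},
  {"tx":3,"ty":-124,"tz":0,"wx":0,"wy":0,"wz":0,"gripper":1},
  {"tx":3,"ty":-124,"tz":0,"wx":0,"wy":0,"wz":0,"gripper":1},
])

```text
time: 3.47
position: [0.4396, 0.0488, 0.2231]
tool_rot: [-3.138, 0.119, -0.002]
ft_force: [0.7, -0.5, 0.4]
grip_width: 1.001
grip_force: 0.0
```

```bash
python3 st.py; python3 - <<'E'
from h import *
im,K,E=cam('side'); cv2.imwrite('pics/s2.png',cv2.resize(im[130:325,180:420],None,fx=3,fy=3))
E
```

```text
t 3.4667 fix [-122.8    2.1  223.1] tray [-127.5  343.4  223.1] wz to fix 0.009 to tray 0.167 zaxis [ 0.001  0.001 -1.   ] F [ 0.67 -0.49  0.36] w 1.001 0.0
```

View pics/s2.png

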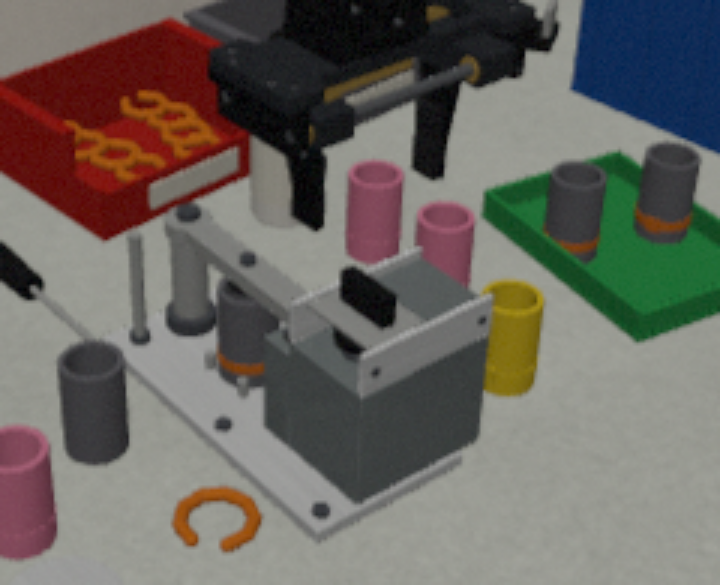

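The picture shows the fingers straddling the fin, which is at crop (368,293), and they close across it. Descending.

Request:
jog_arm([
  {"tx":0,"ty":1,"tz":30,"wx":0,"wy":0,"wz":0,"gripper":1},
  {"tx":0,"ty":2,"tz":60,"wx":0,"wy":0,"wz":0,"gripper":1},
  {"tx":0,"ty":2,"tz":82,"wx":0,"wy":0,"wz":0,"gripper":1},
  {"tx":0,"ty":2,"tz":82,"wx":0,"wy":0,"wz":0,"gripper":0.6},
  {"tx":0,"ty":2,"tz":82,"wx":0,"wy":0,"wz":0,"gripper":0.4},
], grip_force=12)

```text
time: 3.93
position: [0.4386, 0.0403, 0.1401]
tool_rot: [-3.139, 0.135, 0.004]
ft_force: [0.4, 0.1, 0.8]
grip_width: 0.918
grip_force: 0.0
```

Request:
jog_arm([
  {"tx":0,"ty":0,"tz":0,"wx":0,"wy":0,"wz":0,"gripper":0.05},
  {"tx":0,"ty":0,"tz":0,"wx":0,"wy":0,"wz":0,"gripper":0.05},
  {"tx":0,"ty":0,"tz":0,"wx":0,"wy":0,"wz":0,"gripper":0.05},
  {"tx":0,"ty":0,"tz":0,"wx":0,"wy":0,"wz":0,"gripper":0.05},
  {"tx":0,"ty":0,"tz":0,"wx":0,"wy":0,"wz":0,"gripper":0.05},
])

```text
time: 4.35
position: [0.4398, 0.0413, 0.1412]
tool_rot: [3.138, -0.132, 0.002]
ft_force: [0.0, 0.2, -1.8]
grip_width: 0.554
grip_force: 0.0
```

```bash
python3 st.py
```

```text
t 4.35 fix [-121.9   -5.3  141.2] tray [-125.5  336.2  141.2] wz to fix 0.001 to tray 0.159 zaxis [ 0.001 -0.    -1.   ] F [ 0.    0.2  -1.76] w 0.554 0.0
```

Request:
jog_arm([
  {"tx":0,"ty":-3,"tz":0,"wx":0,"wy":0,"wz":0,"gripper":0.05},
  {"tx":0,"ty":-3,"tz":0,"wx":0,"wy":0,"wz":0,"gripper":0.05},
  {"tx":0,"ty":-3,"tz":0,"wx":0,"wy":0,"wz":0,"gripper":0.05},
  {"tx":0,"ty":-3,"tz":0,"wx":0,"wy":0,"wz":0,"gripper":0.05},
  {"tx":0,"ty":-3,"tz":0,"wx":0,"wy":0,"wz":0,"gripper":0.05},
])

```text
time: 4.77
position: [0.4395, 0.0444, 0.1405]
tool_rot: [3.139, -0.132, -0.0]
ft_force: [-0.1, 0.7, -0.2]
grip_width: 0.171
grip_force: 0.0
```

Request:
jog_arm([
  {"tx":0,"ty":0,"tz":0,"wx":0,"wy":0,"wz":0,"gripper":0.05},
  {"tx":0,"ty":0,"tz":0,"wx":0,"wy":0,"wz":0,"gripper":0.05},
  {"tx":0,"ty":0,"tz":0,"wx":0,"wy":0,"wz":0,"gripper":0.05},
  {"tx":0,"ty":6,"tz":0,"wx":0,"wy":0,"wz":0,"gripper":0.05},
  {"tx":0,"ty":12,"tz":0,"wx":0,"wy":0,"wz":0,"gripper":0.05},
])

```text
time: 5.18
position: [0.4385, 0.0327, 0.1405]
tool_rot: [-3.138, 0.131, 0.0]
ft_force: [1.4, 1.7, 0.0]
grip_width: 0.135
grip_force: 12.0
```

```bash
python3 st.py
```

```text
t 5.1833 fix [-122.5  -14.   140.5] tray [-124.7  327.4  140.5] wz to fix 0.002 to tray 0.16 zaxis [-0.     0.001 -1.   ] F [1.36 1.68 0.02] w 0.135 11.993621438741684
```

Request:
jog_arm([
  {"tx":0,"ty":12,"tz":0,"wx":0,"wy":0,"wz":0,"gripper":0.05},
  {"tx":0,"ty":24,"tz":0,"wx":0,"wy":0,"wz":0,"gripper":0.05},
  {"tx":0,"ty":34,"tz":0,"wx":0,"wy":0,"wz":0,"gripper":0.05},
  {"tx":0,"ty":39,"tz":0,"wx":0,"wy":0,"wz":0,"gripper":0.05},
  {"tx":0,"ty":41,"tz":0,"wx":0,"wy":0,"wz":0,"gripper":0.05},
])

```text
time: 5.6
position: [0.4351, -0.003, 0.1405]
tool_rot: [-3.129, 0.131, 0.001]
ft_force: [-0.1, 18.5, 0.3]
grip_width: 0.134
grip_force: 12.0
```

```bash
python3 st.py
```

```text
t 5.6 fix [-122.8  -49.9  140.5] tray [-119.3  292.   140.5] wz to fix 0.001 to tray 0.159 zaxis [-0.    0.01 -1.  ] F [-0.11 18.48  0.28] w 0.134 12.00077187269926
```

Stop reached (18.5 N). Back off, open and lift.

Request:
jog_arm([
  {"tx":0,"ty":-1,"tz":0,"wx":0,"wy":0,"wz":0,"gripper":0.05},
  {"tx":0,"ty":-2,"tz":0,"wx":0,"wy":0,"wz":0,"gripper":0.4},
  {"tx":0,"ty":-2,"tz":0,"wx":0,"wy":0,"wz":0,"gripper":0.4},
  {"tx":0,"ty":-2,"tz":-2,"wx":0,"wy":0,"wz":0,"gripper":0.4},
  {"tx":0,"ty":-2,"tz":-30,"wx":0,"wy":0,"wz":0,"gripper":0.4},
])

```text
time: 6.02
position: [0.4319, -0.0077, 0.167]
tool_rot: [-3.139, 0.134, 0.013]
ft_force: [-0.9, -0.3, -0.1]
grip_width: 0.342
grip_force: 0.0
```

```bash
python3 st.py
```

```text
t 6.0167 fix [-125.6  -54.8  167. ] tray [-121.3  286.7  167. ] wz to fix -0.0 to tray 0.158 zaxis [-0.008  0.001 -1.   ] F [-0.91 -0.28 -0.1 ] w 0.342 0.0
```

Request:
jog_arm([
  {"tx":0,"ty":0,"tz":-3,"wx":0,"wy":0,"wz":0,"gripper":0},
  {"tx":1,"ty":-20,"tz":-3,"wx":0,"wy":0,"wz":0,"gripper":0},
  {"tx":2,"ty":-40,"tz":-3,"wx":0,"wy":0,"wz":0,"gripper":0},
  {"tx":2,"ty":-58,"tz":-3,"wx":0,"wy":0,"wz":0,"gripper":0},
  {"tx":2,"ty":-58,"tz":-3,"wx":0,"wy":0,"wz":0,"gripper":0},
])

```text
time: 6.43
position: [0.4427, 0.0539, 0.1741]
tool_rot: [-3.138, 0.126, -0.003]
ft_force: [-0.3, 0.3, 0.5]
grip_width: 0.106
grip_force: 0.0
```

```bash
python3 st.py; python3 - <<'E'
from h import *
im,K,E=cam('side'); cv2.imwrite('pics/s3.png',cv2.resize(im[170:310,220:400],None,fx=4,fy=4))
E
```

```text
t 6.4333 fix [-120.1    7.5  174.1] tray [-125.6  349.1  174.1] wz to fix 0.005 to tray 0.163 zaxis [ 0.002  0.001 -1.   ] F [-0.28  0.25  0.49] w 0.106 0.0
```

View pics/s3.png

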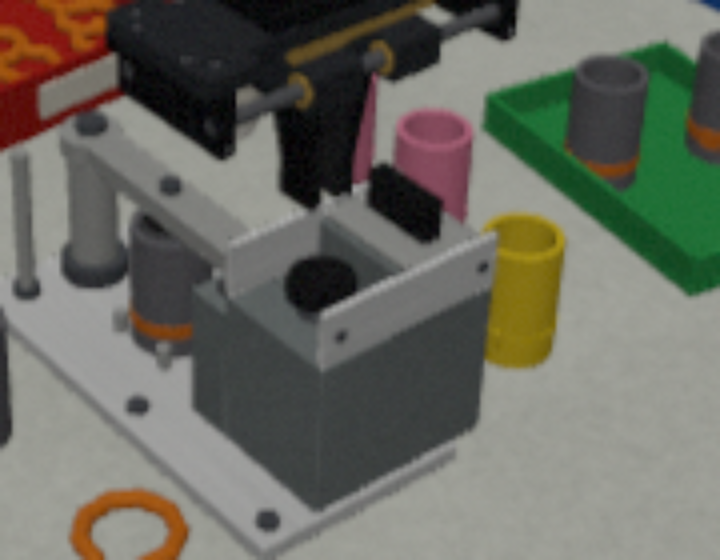

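The catch sits at its open end (fin at crop 405,203) and the button is uncovered (320,283). Pressing.

Request:
jog_arm([
  {"tx":-2,"ty":4,"tz":20,"wx":0,"wy":0,"wz":0,"gripper":0},
  {"tx":-2,"ty":4,"tz":40,"wx":0,"wy":0,"wz":0,"gripper":0},
  {"tx":-2,"ty":4,"tz":50,"wx":0,"wy":0,"wz":0,"gripper":0},
  {"tx":-2,"ty":4,"tz":56,"wx":0,"wy":0,"wz":0,"gripper":0},
  {"tx":-2,"ty":4,"tz":57,"wx":0,"wy":0,"wz":0,"gripper":0},
])

```text
time: 6.9
position: [0.4393, 0.0453, 0.1173]
tool_rot: [3.136, -0.134, -0.004]
ft_force: [-7.7, -4.0, 14.4]
grip_width: 0.003
grip_force: 6.9
```

```bash
python3 st.py
```

```text
t 6.9 fix [-122.7   -1.4  117.3] tray [-126.9  339.9  117.3] wz to fix -0.001 to tray 0.157 zaxis [-0.003 -0.003 -1.   ] F [-7.69 -3.95 14.36] w 0.003 6.903740835841745
```

Request:
jog_arm([
  {"tx":0,"ty":0,"tz":0,"wx":0,"wy":0,"wz":0,"gripper":0},
  {"tx":0,"ty":0,"tz":0,"wx":0,"wy":0,"wz":0,"gripper":0},
  {"tx":0,"ty":0,"tz":-10,"wx":0,"wy":0,"wz":0,"gripper":0},
  {"tx":0,"ty":0,"tz":-40,"wx":0,"wy":0,"wz":0,"gripper":0},
  {"tx":0,"ty":0,"tz":-60,"wx":0,"wy":0,"wz":0,"gripper":0},
])

```text
time: 7.32
position: [0.4404, 0.0473, 0.1787]
tool_rot: [-3.138, 0.132, -0.002]
ft_force: [0.8, 0.1, -0.1]
grip_width: 0.004
grip_force: 0.0
```

```bash
python3 st.py; python3 - <<'E'
from h import *
im,K,E=cam('side'); cv2.imwrite('pics/s4.png',cv2.resize(im[170:320,190:350],None,fx=4,fy=4))
E
```

```text
t 7.3167 fix [-121.8    0.7  178.7] tray [-126.3  342.1  178.7] wz to fix 0.0 to tray 0.158 zaxis [ 0.001  0.001 -1.   ] F [ 0.76  0.13 -0.09] w 0.004 0.0
```

View pics/s4.png

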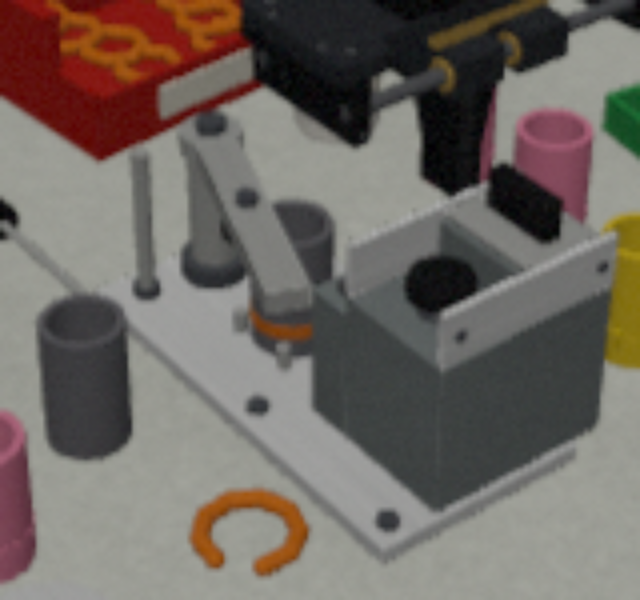

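The bar has sprung out: its end is at crop (285,295), and the sleeve beside it is now uncovered.

Request:
jog_arm([
  {"tx":22,"ty":2,"tz":0,"wx":0,"wy":0,"wz":0,"gripper":0},
  {"tx":45,"ty":4,"tz":0,"wx":0,"wy":0,"wz":0,"gripper":0},
  {"tx":68,"ty":6,"tz":0,"wx":0,"wy":0,"wz":0,"gripper":0},
  {"tx":90,"ty":8,"tz":0,"wx":0,"wy":0,"wz":0,"gripper":0},
  {"tx":90,"ty":8,"tz":0,"wx":0,"wy":0,"wz":0,"gripper":0},
])

```text
time: 7.78
position: [0.5326, 0.0302, 0.1769]
tool_rot: [-3.137, 0.136, -0.004]
ft_force: [0.0, -0.8, 0.5]
grip_width: 0.008
grip_force: 0.0
```

```bash
python3 st.py; python3 - <<'E'
from fit import *
for u,v in((285,290),(246,197),(265,293),(310,285)):
    w=ray(*C['side'],(190+u/4,170+v/4),.109); l=R.from_euler('z',-f[2]).apply(w-[f[0],f[1],0])*1000
    print(l.round(1), np.arctan2(l[1],75-l[0]).round(3), np.hypot(l[1],75-l[0]))
E
```

```text
t 7.7833 fix [-28.5  -8.6 176.9] tray [-32.7 347.6 176.9] wz to fix -0.002 to tray 0.156 zaxis [ 0.003  0.002 -1.   ] F [ 0.02 -0.82  0.46] w 0.008 0.0
[ 0.5617  0.0363 -0.0848  0.0011] [ 0.3  0.4  0.  -0.5 -1.  -0.9  0.  -0.6 -0.1 -0.2  0.6  0.1 -0.1  0.9
  0.4  1.2 -0.5  0.1  0.5 -0.3 -0.9 -0.8  0.3]
[ 0.4808 -0.3151 -0.2428  0.    ] [ 0.1 -0.6  0.2 -0.   0.1  1.2 -0.5  1.1  0.2 -1.4 -1.2 -0.4  0. ]
[-69.8  56.3 109. ] 0.371 155.32591766681452
[  8.1  23.6 109. ] 0.34 70.9661412485083
[-65.8  65.6 109. ] 0.436 155.30571390849974
[-73.9  44.  109. ] 0.287 155.31155666049534
```

Request:
jog_arm([
  {"tx":-2,"ty":0,"tz":30,"wx":0,"wy":0,"wz":0,"gripper":0},
  {"tx":-3,"ty":0,"tz":60,"wx":0,"wy":0,"wz":0,"gripper":0},
  {"tx":-3,"ty":0,"tz":75,"wx":0,"wy":0,"wz":0,"gripper":0},
  {"tx":-3,"ty":0,"tz":79,"wx":0,"wy":0,"wz":0,"gripper":0},
  {"tx":-3,"ty":0,"tz":79,"wx":0,"wy":0,"wz":0,"gripper":0},
])

```text
time: 8.3
position: [0.5244, 0.0321, 0.0969]
tool_rot: [3.138, -0.132, -0.003]
ft_force: [0.4, 0.0, 1.2]
grip_width: 0.006
grip_force: 0.0
```

```bash
python3 st.py
```

```text
t 8.3 fix [-36.8  -7.3  96.9] tray [-41.1 347.5  96.9] wz to fix 0.001 to tray 0.159 zaxis [-0.002 -0.    -1.   ] F [0.43 0.05 1.23] w 0.006 0.0
```

Request:
jog_arm([
  {"tx":4,"ty":-14,"tz":0,"wx":0,"wy":0,"wz":0,"gripper":0},
  {"tx":8,"ty":-27,"tz":0,"wx":0,"wy":0,"wz":0,"gripper":0},
  {"tx":12,"ty":-39,"tz":0,"wx":0,"wy":0,"wz":0,"gripper":0},
  {"tx":19,"ty":-49,"tz":0,"wx":0,"wy":0,"wz":0,"gripper":0},
  {"tx":27,"ty":-59,"tz":0,"wx":0,"wy":0,"wz":0,"gripper":0},
])

```text
time: 8.72
position: [0.5579, 0.0891, 0.0989]
tool_rot: [3.138, -0.132, 0.0]
ft_force: [-3.7, -0.7, 1.0]
grip_width: 0.005
grip_force: 1.4
```

```bash
python3 st.py
```

```text
t 8.7167 fix [-8.3 52.3 98.9] tray [-22.3 410.9  98.9] wz to fix 0.001 to tray 0.159 zaxis [ 0.    -0.001 -1.   ] F [-3.68 -0.74  0.97] w 0.005 1.3967313955072314
```

Pushing with about 3.7 N. Continue to the stop.

Request:
jog_arm([
  {"tx":8,"ty":-8,"tz":1,"wx":0,"wy":0,"wz":0,"gripper":0},
  {"tx":15,"ty":-14,"tz":1,"wx":0,"wy":0,"wz":0,"gripper":0},
  {"tx":22,"ty":-19,"tz":1,"wx":0,"wy":0,"wz":0,"gripper":0},
  {"tx":29,"ty":-23,"tz":1,"wx":0,"wy":0,"wz":0,"gripper":0},
  {"tx":36,"ty":-26,"tz":1,"wx":0,"wy":0,"wz":0,"gripper":0},
])

```text
time: 9.13
position: [0.596, 0.1123, 0.0965]
tool_rot: [-3.138, 0.132, 0.002]
ft_force: [-5.0, -0.2, 3.8]
grip_width: 0.002
grip_force: 2.3
```

```bash
python3 st.py
```

```text
t 9.1333 fix [27.7 78.6 96.5] tray [  9.1 442.6  96.5] wz to fix 0.001 to tray 0.159 zaxis [-0.001  0.001 -1.   ] F [-5.01 -0.18  3.79] w 0.002 2.3269342703861184
```

Request:
jog_arm([
  {"tx":2,"ty":-1,"tz":0,"wx":0,"wy":0,"wz":0,"gripper":0},
  {"tx":4,"ty":-1,"tz":0,"wx":0,"wy":0,"wz":0,"gripper":0},
  {"tx":5,"ty":-1,"tz":0,"wx":0,"wy":0,"wz":0,"gripper":0},
  {"tx":6,"ty":-1,"tz":0,"wx":0,"wy":0,"wz":0,"gripper":0},
  {"tx":6,"ty":-1,"tz":0,"wx":0,"wy":0,"wz":0,"gripper":0},
])

```text
time: 9.55
position: [0.5983, 0.1129, 0.0963]
tool_rot: [3.138, -0.13, -0.012]
ft_force: [-12.7, 0.5, 9.1]
grip_width: 0.003
grip_force: 6.3
```

```bash
python3 st.py
```

```text
t 9.55 fix [30.  79.5 96.3] tray [ 11.2 443.7  96.3] wz to fix 0.002 to tray 0.16 zaxis [-0.008 -0.    -1.   ] F [-12.66   0.47   9.11] w 0.003 6.324456579750404
```

Force has risen to 13 N, so the bar is at its stop. Back off, lift, and check.

Request:
jog_arm([
  {"tx":0,"ty":0,"tz":0,"wx":0,"wy":0,"wz":0,"gripper":0},
  {"tx":-12,"ty":4,"tz":0,"wx":0,"wy":0,"wz":0,"gripper":0},
  {"tx":-25,"ty":20,"tz":-15,"wx":0,"wy":0,"wz":0,"gripper":0},
  {"tx":-34,"ty":50,"tz":-35,"wx":0,"wy":0,"wz":0,"gripper":0.5},
  {"tx":-36,"ty":80,"tz":-50,"wx":0,"wy":0,"wz":0,"gripper":1},
])

```text
time: 9.97
position: [0.5591, 0.0359, 0.1475]
tool_rot: [-3.139, 0.127, -0.003]
ft_force: [1.3, -0.4, 0.3]
grip_width: 0.081
grip_force: 0.0
```

Request:
jog_arm([
  {"tx":0,"ty":0,"tz":0,"wx":0,"wy":0,"wz":0,"gripper":1},
  {"tx":0,"ty":0,"tz":0,"wx":0,"wy":0,"wz":0,"gripper":1},
  {"tx":0,"ty":0,"tz":0,"wx":0,"wy":0,"wz":0,"gripper":1},
  {"tx":0,"ty":0,"tz":0,"wx":0,"wy":0,"wz":0,"gripper":1},
  {"tx":0,"ty":0,"tz":0,"wx":0,"wy":0,"wz":0,"gripper":1},
])

```text
time: 10.38
position: [0.5592, 0.0367, 0.1459]
tool_rot: [-3.138, 0.129, 0.001]
ft_force: [-0.5, -0.1, 0.5]
grip_width: 0.45
grip_force: 0.0
```

```bash
python3 st.py; python3 - <<'E'
from h import *
im,K,E=cam('side'); cv2.imwrite('pics/s5.png',cv2.resize(im[150:320,170:350],None,fx=4,fy=3.5))
E
```

```text
t 10.3833 fix [ -2.6   0.2 145.9] tray [ -8.5 360.4 145.9] wz to fix 0.003 to tray 0.161 zaxis [-0.001  0.001 -1.   ] F [-0.45 -0.05  0.52] w 0.45 0.0
```

View pics/s5.png

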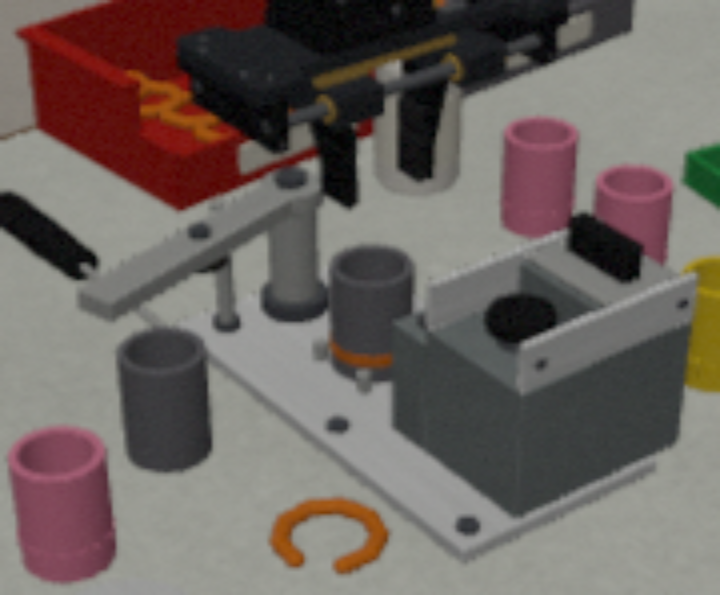

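The bar lies against the stop pin, its end at crop (95,298), and the clipped sleeve at (370,310) is free. Finish opening, then descend.

Request:
jog_arm([
  {"tx":2,"ty":0,"tz":0,"wx":0,"wy":0,"wz":0,"gripper":1},
  {"tx":2,"ty":0,"tz":0,"wx":0,"wy":0,"wz":0,"gripper":1},
  {"tx":2,"ty":0,"tz":0,"wx":0,"wy":0,"wz":0,"gripper":1},
  {"tx":2,"ty":0,"tz":15,"wx":0,"wy":0,"wz":0,"gripper":1},
  {"tx":2,"ty":0,"tz":35,"wx":0,"wy":0,"wz":0,"gripper":1},
])

```text
time: 10.85
position: [0.5629, 0.0355, 0.1128]
tool_rot: [3.139, -0.132, 0.007]
ft_force: [-0.7, -0.5, -0.5]
grip_width: 0.879
grip_force: 0.0
```

Request:
jog_arm([
  {"tx":0,"ty":0,"tz":15,"wx":0,"wy":0,"wz":0,"gripper":1},
  {"tx":0,"ty":0,"tz":30,"wx":0,"wy":0,"wz":0,"gripper":1},
  {"tx":0,"ty":0,"tz":45,"wx":0,"wy":0,"wz":0,"gripper":1},
  {"tx":0,"ty":0,"tz":56,"wx":0,"wy":0,"wz":0,"gripper":0.8},
  {"tx":0,"ty":0,"tz":56,"wx":0,"wy":0,"wz":0,"gripper":0.7},
], grip_force=15)

```text
time: 11.27
position: [0.5594, 0.0349, 0.0531]
tool_rot: [3.139, -0.132, -0.007]
ft_force: [-0.5, 0.7, -0.8]
grip_width: 0.92
grip_force: 0.0
```

```bash
python3 st.py
```

```text
t 11.2667 fix [-2.2 -1.5 53.1] tray [ -7.9 358.7  53.1] wz to fix 0.001 to tray 0.159 zaxis [-0.004  0.    -1.   ] F [-0.47  0.68 -0.83] w 0.92 0.0
```

Request:
jog_arm([
  {"tx":1,"ty":-1,"tz":0,"wx":0,"wy":0,"wz":0,"gripper":0.4},
  {"tx":1,"ty":-1,"tz":0,"wx":0,"wy":0,"wz":0,"gripper":0.4},
  {"tx":1,"ty":-1,"tz":0,"wx":0,"wy":0,"wz":0,"gripper":0.4},
  {"tx":1,"ty":-1,"tz":0,"wx":0,"wy":0,"wz":0,"gripper":0.4},
  {"tx":1,"ty":-1,"tz":0,"wx":0,"wy":0,"wz":0,"gripper":0.4},
])

```text
time: 11.68
position: [0.5628, 0.036, 0.0563]
tool_rot: [3.139, -0.132, 0.002]
ft_force: [0.1, 0.0, 0.3]
grip_width: 0.555
grip_force: 0.0
```

Request:
jog_arm([
  {"tx":0,"ty":0,"tz":0,"wx":0,"wy":0,"wz":0,"gripper":0.4},
  {"tx":0,"ty":0,"tz":0,"wx":0,"wy":0,"wz":0,"gripper":0.4},
  {"tx":0,"ty":0,"tz":0,"wx":0,"wy":0,"wz":0,"gripper":0.4},
  {"tx":0,"ty":0,"tz":0,"wx":0,"wy":0,"wz":0,"gripper":0.4},
  {"tx":0,"ty":0,"tz":0,"wx":0,"wy":0,"wz":0,"gripper":0.4},
])

```text
time: 12.1
position: [0.5628, 0.0361, 0.0561]
tool_rot: [3.139, -0.132, 0.002]
ft_force: [-0.0, 0.7, 6.4]
grip_width: 0.528
grip_force: 15.0
```

```bash
python3 st.py
```

```text
t 12.1 fix [ 1.1 -0.1 56.1] tray [ -4.8 360.6  56.1] wz to fix 0.001 to tray 0.159 zaxis [ 0.001 -0.    -1.   ] F [-0.04  0.7   6.43] w 0.528 14.97651458135806
```

Request:
jog_arm([
  {"tx":0,"ty":0,"tz":-5,"wx":0,"wy":0,"wz":0,"gripper":0.4},
  {"tx":0,"ty":0,"tz":-20,"wx":0,"wy":0,"wz":0,"gripper":0.4},
  {"tx":0,"ty":0,"tz":-45,"wx":0,"wy":0,"wz":0,"gripper":0.4},
  {"tx":0,"ty":0,"tz":-75,"wx":0,"wy":0,"wz":0,"gripper":0.4},
  {"tx":0,"ty":0,"tz":-100,"wx":0,"wy":0,"wz":0,"gripper":0.4},
])

```text
time: 12.52
position: [0.5617, 0.0361, 0.1565]
tool_rot: [-3.139, 0.132, 0.002]
ft_force: [0.2, -0.0, 0.3]
grip_width: 0.525
grip_force: 15.0
```

```bash
python3 st.py; python3 - <<'E'
from h import *
im,K,E=cam('side'); cv2.imwrite('pics/s6.png',cv2.resize(im[110:320,170:350],None,fx=3.5,fy=2.8))
E
```

```text
t 12.5167 fix [  0.   -0.2 156.5] tray [ -5.9 360.3 156.5] wz to fix 0.001 to tray 0.159 zaxis [-0.001  0.    -1.   ] F [ 0.23 -0.04  0.26] w 0.525 14.987351966556162
```

View pics/s6.png

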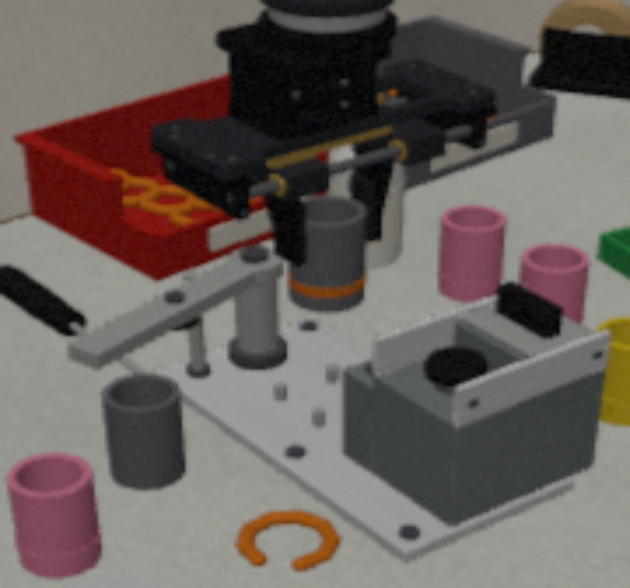

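Sleeve held upright and clear of the dowels; foot at crop (325,300). Carry it to the tray.

Request:
jog_arm([
  {"tx":-5,"ty":18,"tz":0,"wx":0,"wy":0,"wz":0,"gripper":0.4},
  {"tx":-14,"ty":48,"tz":0,"wx":0,"wy":0,"wz":0,"gripper":0.4},
  {"tx":-24,"ty":82,"tz":0,"wx":0,"wy":0,"wz":0,"gripper":0.4},
  {"tx":-34,"ty":116,"tz":0,"wx":0,"wy":0,"wz":0,"gripper":0.4},
  {"tx":-45,"ty":150,"tz":0,"wx":0,"wy":0,"wz":0,"gripper":0.4},
])

```text
time: 12.98
position: [0.5036, -0.1109, 0.155]
tool_rot: [-3.139, 0.131, 0.001]
ft_force: [0.1, -0.9, -0.2]
grip_width: 0.527
grip_force: 15.0
```

Request:
jog_arm([
  {"tx":-11,"ty":38,"tz":0,"wx":0,"wy":0,"wz":0.03,"gripper":0.4},
  {"tx":-23,"ty":78,"tz":0,"wx":0,"wy":0,"wz":0.07,"gripper":0.4},
  {"tx":-35,"ty":118,"tz":0,"wx":0,"wy":0,"wz":0.11,"gripper":0.4},
  {"tx":-47,"ty":156,"tz":0,"wx":0,"wy":0,"wz":0.14,"gripper":0.4},
  {"tx":-55,"ty":180,"tz":0,"wx":0,"wy":0,"wz":0.158,"gripper":0.4},
])

```text
time: 13.4
position: [0.4317, -0.2888, 0.155]
tool_rot: [3.116, -0.389, -0.003]
ft_force: [0.8, -1.0, -1.0]
grip_width: 0.524
grip_force: 15.0
```

```bash
python3 st.py
```

```text
t 13.4 fix [-102.1 -335.   155. ] tray [-54.   13.7 155. ] wz to fix -0.164 to tray -0.006 zaxis [-0.002 -0.001 -1.   ] F [ 0.78 -0.96 -1.01] w 0.524 14.986116093350574
```

Request:
jog_arm([
  {"tx":0,"ty":10,"tz":10,"wx":0,"wy":0,"wz":0,"gripper":0.4},
  {"tx":0,"ty":12,"tz":30,"wx":0,"wy":0,"wz":0,"gripper":0.4},
  {"tx":0,"ty":12,"tz":55,"wx":0,"wy":0,"wz":0,"gripper":0.4},
  {"tx":0,"ty":12,"tz":75,"wx":0,"wy":0,"wz":0,"gripper":0.4},
  {"tx":0,"ty":12,"tz":88,"wx":0,"wy":0,"wz":0,"gripper":0.4},
])

```text
time: 13.82
position: [0.4307, -0.2941, 0.0644]
tool_rot: [-3.116, 0.377, 0.006]
ft_force: [-0.8, 0.3, 0.3]
grip_width: 0.528
grip_force: 15.0
```

```bash
python3 st.py; python3 - <<'E'
from h import *
im,K,E=cam('side'); cv2.imwrite('pics/s7.png',cv2.resize(im[140:270,320:480],None,fx=4.5,fy=4.5))
E
```

```text
t 13.8167 fix [-102.6 -340.2   64.4] tray [-53.7   8.4  64.4] wz to fix -0.156 to tray 0.002 zaxis [-0.003  0.003 -1.   ] F [-0.8   0.28  0.31] w 0.528 14.98542269691825
```

View pics/s7.png

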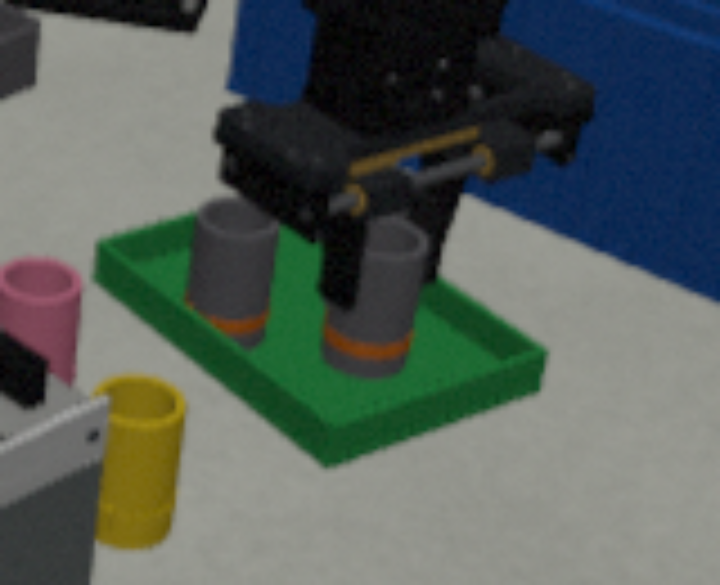

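The sleeve hangs over the free near half of the tray, foot at crop (367,370), clear of its neighbours and walls. Lowering slowly.

Request:
jog_arm([
  {"tx":-1,"ty":5,"tz":4,"wx":0,"wy":0,"wz":0,"gripper":0.4},
  {"tx":-1,"ty":5,"tz":8,"wx":0,"wy":0,"wz":0,"gripper":0.4},
  {"tx":-1,"ty":5,"tz":11,"wx":0,"wy":0,"wz":0,"gripper":0.4},
  {"tx":-1,"ty":5,"tz":13,"wx":0,"wy":0,"wz":0,"gripper":0.4},
  {"tx":-1,"ty":5,"tz":14,"wx":0,"wy":0,"wz":0,"gripper":0.4},
])

```text
time: 14.28
position: [0.4302, -0.3008, 0.0539]
tool_rot: [3.118, -0.379, 0.001]
ft_force: [-0.1, -0.7, -1.3]
grip_width: 0.526
grip_force: 15.0
```

```bash
python3 st.py
```

```text
t 14.2833 fix [-102.5 -347.    53.9] tray [-52.5   1.8  53.9] wz to fix -0.157 to tray 0.001 zaxis [ 0.001 -0.001 -1.   ] F [-0.12 -0.75 -1.26] w 0.526 14.985596830956638
```

Request:
jog_arm([
  {"tx":0,"ty":0,"tz":1,"wx":0,"wy":0,"wz":0,"gripper":0.4},
  {"tx":0,"ty":0,"tz":2,"wx":0,"wy":0,"wz":0,"gripper":0.4},
  {"tx":0,"ty":0,"tz":3,"wx":0,"wy":0,"wz":0,"gripper":0.4},
  {"tx":0,"ty":0,"tz":4,"wx":0,"wy":0,"wz":0,"gripper":0.4},
  {"tx":0,"ty":0,"tz":4,"wx":0,"wy":0,"wz":0,"gripper":0.4},
])

```text
time: 14.7
position: [0.4298, -0.3006, 0.0495]
tool_rot: [3.119, -0.379, -0.0]
ft_force: [-0.0, 0.2, -0.7]
grip_width: 0.524
grip_force: 15.0
```

```bash
python3 st.py
```

```text
t 14.7 fix [-102.9 -346.8   49.5] tray [-53.    1.8  49.5] wz to fix -0.157 to tray 0.001 zaxis [-0. -0. -1.] F [-0.01  0.16 -0.68] w 0.524 14.985634022159502
```

Request:
jog_arm([
  {"tx":0,"ty":0,"tz":0.5,"wx":0,"wy":0,"wz":0,"gripper":0.4},
  {"tx":0,"ty":0,"tz":1,"wx":0,"wy":0,"wz":0,"gripper":0.4},
  {"tx":0,"ty":0,"tz":1.5,"wx":0,"wy":0,"wz":0,"gripper":0.4},
  {"tx":0,"ty":0,"tz":1.5,"wx":0,"wy":0,"wz":0,"gripper":0.4},
  {"tx":0,"ty":0,"tz":1.5,"wx":0,"wy":0,"wz":0,"gripper":0.4},
])

```text
time: 15.12
position: [0.4303, -0.3007, 0.0491]
tool_rot: [3.118, -0.379, 0.001]
ft_force: [-1.0, 2.4, 5.5]
grip_width: 0.525
grip_force: 15.0
```

```bash
python3 st.py
```

```text
t 15.1167 fix [-102.5 -346.9   49.1] tray [-52.5   1.8  49.1] wz to fix -0.157 to tray 0.001 zaxis [ 0.    -0.001 -1.   ] F [-0.95  2.42  5.5 ] w 0.525 14.977850716095418
```

Floor contact at z 49.1 as predicted (5.5 N). Release, then rise straight up.

Request:
jog_arm([
  {"tx":0,"ty":0,"tz":-0.5,"wx":0,"wy":0,"wz":0,"gripper":0.55},
  {"tx":0,"ty":0,"tz":-0.5,"wx":0,"wy":0,"wz":0,"gripper":0.6},
  {"tx":0,"ty":0,"tz":-0.5,"wx":0,"wy":0,"wz":0,"gripper":0.7},
  {"tx":0,"ty":0,"tz":-0.5,"wx":0,"wy":0,"wz":0,"gripper":0.7},
  {"tx":0,"ty":0,"tz":-0.5,"wx":0,"wy":0,"wz":0,"gripper":0.7},
])

```text
time: 15.53
position: [0.4298, -0.3007, 0.0484]
tool_rot: [-3.119, 0.38, 0.0]
ft_force: [-0.4, 0.5, -0.6]
grip_width: 0.682
grip_force: 0.0
```

Request:
jog_arm([
  {"tx":0,"ty":0,"tz":-3,"wx":0,"wy":0,"wz":0,"gripper":0.7},
  {"tx":0,"ty":0,"tz":-15,"wx":0,"wy":0,"wz":0,"gripper":0.7},
  {"tx":0,"ty":0,"tz":-40,"wx":0,"wy":0,"wz":0,"gripper":0.7},
  {"tx":0,"ty":0,"tz":-75,"wx":0,"wy":0,"wz":0,"gripper":0.7},
  {"tx":0,"ty":0,"tz":-110,"wx":0,"wy":0,"wz":0,"gripper":0.7},
])

```text
time: 15.95
position: [0.4294, -0.3001, 0.1601]
tool_rot: [-3.118, 0.379, 0.001]
ft_force: [1.0, 0.3, -0.1]
grip_width: 0.698
grip_force: 0.0
```

Request:
jog_arm([
  {"tx":0,"ty":0,"tz":-20,"wx":0,"wy":0,"wz":0,"gripper":0.7},
  {"tx":0,"ty":0,"tz":-30,"wx":0,"wy":0,"wz":0,"gripper":0.7},
  {"tx":0,"ty":0,"tz":-30,"wx":0,"wy":0,"wz":0,"gripper":0.7},
  {"tx":0,"ty":0,"tz":-30,"wx":0,"wy":0,"wz":0,"gripper":0.7},
  {"tx":0,"ty":0,"tz":-30,"wx":0,"wy":0,"wz":0,"gripper":0.7},
])

```text
time: 16.37
position: [0.4288, -0.3001, 0.1868]
tool_rot: [-3.117, 0.379, 0.004]
ft_force: [-0.3, -0.6, -0.4]
grip_width: 0.698
grip_force: 0.0
```

```bash
python3 st.py; python3 - <<'E'
from h import *
im,K,E=cam('side'); cv2.imwrite('pics/s8.png',cv2.resize(im[120:330,160:460],None,fx=2.6,fy=2.6))
E
```

```text
t 16.3667 fix [-103.9 -346.4  186.8] tray [-54.    2.1 186.8] wz to fix -0.157 to tray 0.001 zaxis [-0.002  0.002 -1.   ] F [-0.31 -0.56 -0.39] w 0.698 0.0
```

View pics/s8.png

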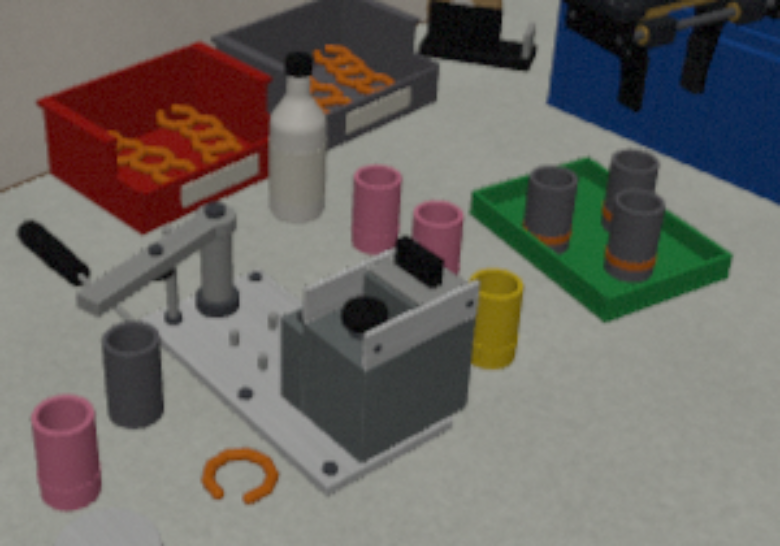

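The sleeve stands upright in the tray at crop (633,235) beside the other two. The bar is at its stop (90,300), everything else is in place, and the gripper is clear. Handing in.

```bash
python3 -c "
from bench import ctrl
print(ctrl.close_job())"
```

```text
the job is handed in; nothing more can be done
None
```

I handed the job in at about 16.4 s: the catch is open, the bar is at its stop, and the finished sleeve stands upright in the tray with nothing else visibly disturbed; the hand-in gave no verdict.

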